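Load the tenoning slide and index it one notch

ROBOT

A 7-joint arm with a two-finger parallel gripper is mounted at the origin on a cart in front of the work surface, level with it; the furniture and walls round the work are solid. World frame = base frame: x ahead of the robot, y to its left, z up, the work surface at z = 0. Lengths are in m, angles in rad, forces in N, time in s.
With the tool pointing down it reaches from about 0.375 to 0.925 m from the base axis. Payload 3.1 kg.
Tool frame: the origin (TCP) lies midway between the tips of the shut fingers; the grasp point (between the pads) lies 19 mm behind it; z points along the fingers, y is the line along which they close (so a half turn about z gives the same grasp; the last joint's range is limited). The gripper opens to 85 mm and grips with 20 to 120 N. Pads are 22 mm wide; open, the fingers measure 114 mm over their backs; the gripper's body (76 mm by 85 mm) begins 54 mm behind the grasp point. The pads swing forward as they close: fully open they stand 13 mm farther back than shut.
Start: joints at [-0.098, 0.383, 0.044, 1.598, -0.018, 1.161, -0.05], TCP at [0.65, 0, 0.231] pointing down, gripper open.
Joint ranges: [-2.61, 2.61], [-0.41, 2.15], [-1.48, 1.57], [0, 2.5], [-1.57, 4.71], [0.05, 1.97], [-2.85, 2.85]. Speed limits (rad/s): [2.79, 2.79, 3.14, 3.14, 3.14, 3.14, 3.14].

INTERFACE

Orientations are given as a unit quaternion [x, y, z, w].
In Python, from workcell import bot gives the robot as it stands.
- The arm moves only by the tool send_rows, never from a script. Its argument "commands" is a list of rows, each a list of 6 numbers: the shift along the tool's x, y, z as a fraction of full scale, then the turn, a rotation vector about the tool's x, y, z as a fraction of full scale. A call has exactly 10 rows; each row shifts and turns the commanded pose from where the row before left it, along the tool's axes as they then stand; what a row does not reach is not made up. Full scale, the value 1, is 60 cm for a shift and 0.08 rad for a turn. A row lasts 1/12 s, in which the tool goes at most 41.7 mm and 7.16 degrees, less where a joint would pass 70% of its speed; a pose out of reach is approached as far as the arm can. A call with a number of a shift or a turn outside -1 to 1 is refused whole. A call with a gripper value outside its range is refused whole. "claw" is the gripper command: -1 is shut, 1 is fully open, values between are in proportion, set as the call begins (left out, the last holds). The fingers move at their own pace and stop on an object; "grip_force" is the grip in N (left out, the last holds). Time passes only in rows, so rows that do not move let the fingers close, or fill a call up. It gives the time, the measured TCP pose, the force, the opening and the grip force at its end, in the units of the state.
- bot.get_state(): the state, without advancing time (a new reading comes with each control period).
- bot.camera(name): name is "scene" or "side" or "wrist"; returns (picture, depth): 384x512x3 uint8, blue, green, red; 384x512 float32, m along the optical axis (not along the pixel's ray), 0 where there is no reading.
- bot.camera_model(name): a dict with "fx", "fy", "cx", "cy" (pixels), "distortion" ([k1, k2, p1, p2, k3] as OpenCV has them; the pictures are not rectified), "R" (3x3) and "t" (3): a world point X has camera coordinates R X + t. Camera axes: x right, y down, z forward; pixel columns grow to the right and rows downward; lengths in m; the calibration is good to about 2 mm. A picture is of the moment at which its call begins: read the wrist's pose just before it. camera_model takes no time and is no camera call; for the wrist camera it gives the pose at the moment of the call.
- bot.job_done(): hands the job in; it is judged then, once.
The state is a dict: "clock": time; "joint_pos": joint angles; "qvel": joint speeds; "effort": joint torques, N m; "tool_pos": TCP position; "tool_rot": TCP orientation; "contact_force": force on the tool from outside, world axes, zero at the start; "moment": the same for the moment, N m; "gripper_width": opening from 0.0 (shut) to 1.0 (fully open); "grasp_force": force on a finger pad.
Only numpy, scipy, OpenCV 4.12 (cv2) and the standard library are available. Lean on these libraries where they do the work, as an engineer would, in place of code of your own. Each camera call takes 0.05 s, during which the arm holds its last target. There are 200 camera calls.

TASK

Take the thicker of the two timber boards out of the plywood rack, stand it on end on the bare worktop and let go, then take it by its broad faces and lower it upright, fully down, between the two tall cheeks of the slide's carriage, its width from cheek to cheek, and let go; the carriage keeps its notch. Push the slide bolt fully home over the board; then pull up the sprung black index knob, slide the carriage exactly one notch towards the end of the rail with the setting screw and let the knob drop fully in. Leave the thinner board and the other things near by where they are.

Things in the scene. Friction and masses are not known exactly. Their poses are not given: they have to be found in the camera images.
- board_mid (a point): Centre of the thicker loose timber board: 60 wide (point x) x 30 thick (y) x 120 mm tall (z, up), 0.13 kg. Starts on end in a rack bay, 10 mm above the worktop, broad faces beside the dividers: there grip it across the 60 mm, between the cheeks across the 30 mm. This point is 60 mm above its foot.
- thin_board_mid (a point): Centre of the thinner loose timber board, 65 mm wide (x) x 22 mm thick (y) x 110 mm tall (z), standing in the other bay. To be left alone.
- rack: Fixed plywood rack; origin under its centre on the worktop. Base 100 (x) x 140 (y) x 10 mm; three dividers 46 (x) x 12 (y) mm at y = -50.5, 0, 50.5 mm, tops 118 mm high. The two 38 mm bays between them are open to -x and +x; the boards' narrow edges stick out 7 mm past the dividers there.
- rail: Fixed slide rail along its own y, y = -120 to 156 mm, x = -66 to 50 mm; origin on the worktop under the seat's start position, z up. At its -y end stands the setting screw: a 60 mm high post with a level screw, y = -98 to -138 mm. An index strip with four notches 25 mm apart runs along its -x side under the carriage.
- carriage (a joint): Carriage travel along the rail, m: 0 in the present notch, growing towards the setting screw (rail -y). Notches at -0.025, 0, 0.025, 0.050; stops at -0.027 and 0.052. 1.5 mm of play either way in a notch; about 2 N of friction; 1.1 kg with the board.
- seat (a point): Centre of the seat's floor on the carriage, 43 mm above the worktop, axes as the rail's. Cheeks: inner faces at y = +-34 mm, 10 mm thick, 24 mm deep (x), 114 mm above the floor (with the bolt's guide on the -y one 136 mm). Lips 10 mm high at x = +-19.5 mm. The board stands here on end, width along y, thickness along x: 4 mm of room each side.
- bolt (a joint): Travel of the flat steel slide bolt on the -y cheek, m: 0 = fully home (stop), nose 20 mm over the board; grows to 0.050 as drawn out along rail -y; starts at 0.034 to 0.048, clear of the seat. Underside 4 mm above the top of a seated board. Stays where left; about 1.2 N of friction.
- bolt_handle (a point): Middle of the bolt's upright round handle pin, 14 mm in diameter, 30 mm tall (this point +-15 mm), at y = -94 mm less the bolt's travel from the seat's centre, 191 mm above the worktop. Can be pushed or pinched.
- plunger (a joint): Lift of the index plunger, m: 0 = fully down, pin 11 mm deep in its notch; stop at 0.016. Spring pushes down with 4 N at 0, 8 N at the top. Pin is clear of the notches from 0.011 up; let go between notches it rides on the strip and stays up.
- knob_mid (a point): Centre of the plunger's round black ribbed knob, 26 mm in diameter, 30 mm tall (this point +-15 mm), axis vertical, at x = -30, y = 85 mm from the seat's centre, 121 mm above the worktop when down, on a turret 25 mm thick.
- cutter_mid (a point): Centre of a loose steel cutter block, 70 mm round, 40 mm tall, on the worktop. Leave alone.
- tape_mid (a point): Centre of a loose tape measure, 39 x 68 x 62 mm. Leave alone.
- spare_mid (a point): Centre of a loose black spare knob, 49 mm round, 50 mm tall with its stud up. Leave alone.
- bare_spot (a point): Middle of a bare stretch of worktop (world height 0) clear for 90 mm all round, behind the rack: a good place to stand the board. Between it and the rail is the machine's fixed fence, x = 0.40 to 0.80, y = -0.31 to 0.05 m: a plate 97 mm high in front, levers up to 225 mm high beyond x = 0.55; carry past it in front, foot of the board above 170 mm.
Things that resemble listed ones, but are neither listed nor needed, are in the scene too. What is shaped like the part that bears board_mid but red is not meant.

How it is judged:
On the way, in this order (a step that is already met when the one before it is completed fails the run):
1. the thicker board stands on its end on the bare worktop, let go (height (world z) of board_mid between 0.055 and 0.0645 m and angle between board_mid's own z axis and vertical below 0.08 rad and linear speed of board below 0.02 m/s and contact force between the fingers and board below 0.1 N), for 0.2 s.
2. the board stands fully down in the seat between the cheeks, let go, the carriage still in its first notch (x of board_mid in the frame of seat between -0.007 and 0.007 m and y of board_mid in the frame of seat between -0.007 and 0.007 m and z of board_mid in the frame of seat between 0.056 and 0.064 m and angle between the x axis of board_mid and the x axis of seat, either way round above 1.37 rad and angle between the z axis of board_mid and the z axis of seat, either way round below 0.08 rad and value of joint carriage between -0.004 and 0.004 m and value of joint plunger below 0.002 m and contact force between the fingers and board below 0.1 N), for 0.2 s.
3. the bolt is fully home over the board, the carriage still in its first notch (x of board_mid in the frame of seat between -0.007 and 0.007 m and y of board_mid in the frame of seat between -0.007 and 0.007 m and z of board_mid in the frame of seat between 0.056 and 0.064 m and angle between the x axis of board_mid and the x axis of seat, either way round above 1.37 rad and angle between the z axis of board_mid and the z axis of seat, either way round below 0.08 rad and value of joint carriage between -0.004 and 0.004 m and value of joint bolt below 0.005 m), for 0.2 s.
4. the index knob is pulled up out of its notch with the board bolted in (x of board_mid in the frame of seat between -0.007 and 0.007 m and y of board_mid in the frame of seat between -0.007 and 0.007 m and z of board_mid in the frame of seat between 0.056 and 0.064 m and angle between the x axis of board_mid and the x axis of seat, either way round above 1.37 rad and angle between the z axis of board_mid and the z axis of seat, either way round below 0.08 rad and value of joint plunger above 0.009 m and value of joint bolt below 0.005 m), for 0.1 s.
At the end, for the whole second after the job is handed in: Thicker board at rest, upright (0.08 rad), fully down in the seat (7 mm sideways, 4 mm in height), width from cheek to cheek; bolt home (6 mm); carriage one notch (25 mm, within 3.5 mm) nearer the setting screw, plunger down (2 mm); thinner board still standing in the rack (20 mm) (x of board_mid in the frame of seat between -0.007 and 0.007 m and y of board_mid in the frame of seat between -0.007 and 0.007 m and z of board_mid in the frame of seat between 0.056 and 0.064 m and angle between the x axis of board_mid and the x axis of seat, either way round above 1.37 rad and angle between the z axis of board_mid and the z axis of seat, either way round below 0.08 rad and value of joint carriage between 0.0215 and 0.0285 m and value of joint plunger below 0.002 m and value of joint bolt below 0.006 m and linear speed of board below 0.02 m/s and distance of thin_board_mid from where it was at the start of the episode below 0.02 m and angle between thin_board_mid's own z axis and vertical below 0.25 rad); the robot touches nothing.
It fails at once if the carriage is taken on to the second notch or to a notch on the wrong side (value of joint carriage above 0.042 m or value of joint carriage below -0.012 m).
It fails at once if the thinner board or another bystander is shifted by more than 40 mm (distance of any of thin_board_mid, cutter_mid, tape_mid, spare_mid from where it was at the start of the episode above 0.04 m).
It also fails if it takes over 72 s, if anything falls off the work surface, if the arm or the gripper's body presses on something with over 40 N, if the wrist force passes 120 N, or if a joint passes its speed limit or range.

## Working session

There is one attempt and no reset: what is moved stays moved. The work goes in short steps, Python scripts to look and compute and a tool call to move; the robot and the scene stay as the last step left them, time stands still between calls to the robot, and variables do not carry over. Pictures are saved under pics/ and viewed, at most 10 in all, crops included, and the job is handed in when it is done.

Besides the shell and the picture viewer there is one more tool, called after ">>>" by a JSON object that holds its "api" and its "payload". send_rows: Moves the arm, as the interface text tells. Shift numbers are shares of 60 cm and turn numbers shares of 0.08 rad, none past 1 either way. Its arguments: {"type":"object","properties":{"commands":{"type":"array","items":{"type":"array","items":{"type":"number","minimum":-1,"maximum":1}}},"claw":{"type":"number"},"grip_force":{"type":"number"}},"required":["commands"]}

```bash
mkdir -p pics; cat > h.py <<'E'
import numpy as np, cv2
from workcell import bot
from scipy.spatial.transform import Rotation as Ro
def shot(n):
    m=bot.camera_model(n); im,d=bot.camera(n); np.savez('last_%s.npz'%n,im=im,d=d,**{k:np.array(v) for k,v in m.items()}); return im,d
def load(n): return np.load('last_%s.npz'%n)
def pts(n):
    z=load(n); h,w=z['d'].shape
    K=np.array([[z['fx'],0,z['cx']],[0,z['fy'],z['cy']],[0,0,1.]])
    u,v=np.meshgrid(np.arange(w),np.arange(h))
    q=cv2.undistortPoints(np.stack([u,v],-1).reshape(-1,1,2).astype(np.float64),K,z['distortion']).reshape(h,w,2)
    P=np.concatenate([q*z['d'][...,None],z['d'][...,None]],-1)
    return (P-z['t'])@z['R']
def st():
    s=bot.get_state(); print('t',s['clock'],'tcp',np.round(s['tool_pos'],4),'R',np.round(Ro.from_quat(s['tool_rot']).as_matrix(),3).tolist(),'F',np.round(s['contact_force'],1),'g',s['gripper_width'],s['grasp_force'])
E
python3 - <<'E'
from h import *
a,_=shot('scene');b,_=shot('side');st()
cv2.imwrite('pics/a.png',a);cv2.imwrite('pics/b.png',b)
for n in('scene','side','wrist'):
    m=bot.camera_model(n);print(n,m['fx'],np.round(-np.array(m['R']).T@np.array(m['t']),3))
E
```

```text
t 0.1 tcp [ 0.6491 -0.      0.23  ] R [[-0.0, 1.0, -0.002], [1.0, 0.0, -0.0], [-0.0, -0.002, -1.0]] F [-0.3 -0.4 -0.1] g 0.9922011845098233 0.0
scene 443.4736973723183 [ 0.097 -0.759  1.195]
side 442.2622896276881 [0.396 0.99  1.268]
wrist 296.5910435255507 [0.649 0.068 0.373]
```

View pics/a.png

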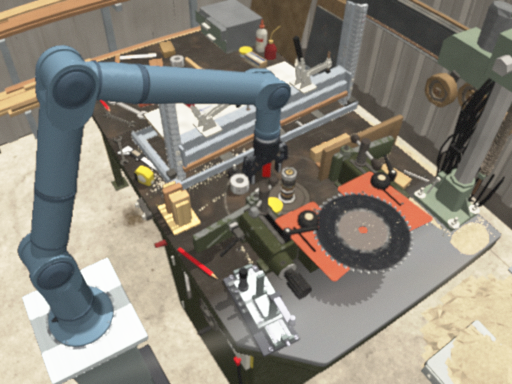

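View pics/b.png

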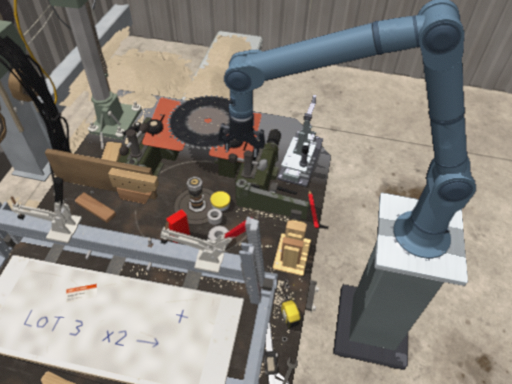

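The scene shows the plywood rack at (180,208) and the rail and carriage at (262,308). The side view shows the rack at (293,245) and the rail at (303,150). I'll enlarge both.

```bash
python3 - <<'E'
from h import *
A=load('scene')['im'];B=load('side')['im']
c=lambda I,x,y,w,h,s:cv2.resize(I[y:y+h,x:x+w],None,fx=s,fy=s,interpolation=cv2.INTER_CUBIC)
t=np.hstack([c(A,150,170,80,60,5),c(B,260,210,80,60,5)])
b=np.hstack([c(A,215,255,100,100*3//4,4),c(B,250,90,100,75,4)])
cv2.imwrite('pics/c.png',np.vstack([t,b]))
for n,(x0,x1,y0,y1,m) in (('scene',(.2,.8,.0,.4,0)),):pass
# rack region heights
for n,box in (('scene',(150,170,60,70)),('side',(265,215,55,65))):
    P=pts(n);x,y,w,h=box;Q=P[y:y+h,x:x+w].reshape(-1,3)
    for lo,hi in((.105,.116),(.116,.121),(.121,.127),(.127,.135)):
        k=Q[(Q[:,2]>lo)&(Q[:,2]<hi)];print(n,lo,len(k),np.round(k.min(0),3) if len(k) else'',np.round(k.max(0),3)if len(k) else'',np.round(np.median(k,0),3)if len(k) else'')
E
```

```text
scene 0.105 171 [0.395 0.129 0.105] [0.462 0.247 0.116] [0.423 0.204 0.113]
scene 0.116 134 [0.397 0.129 0.116] [0.461 0.244 0.121] [0.432 0.209 0.118]
scene 0.121 85 [0.397 0.138 0.121] [0.46  0.224 0.127] [0.425 0.162 0.124]
scene 0.127 99 [0.398 0.145 0.127] [0.459 0.178 0.135] [0.429 0.161 0.129]
side 0.105 160 [0.402 0.136 0.105] [0.462 0.252 0.116] [0.431 0.228 0.111]
side 0.116 185 [0.399 0.137 0.116] [0.463 0.252 0.121] [0.431 0.217 0.119]
side 0.121 92 [0.402 0.142 0.121] [0.464 0.249 0.127] [0.434 0.196 0.123]
side 0.127 133 [0.402 0.151 0.127] [0.462 0.185 0.135] [0.432 0.167 0.13 ]
```

View pics/c.png

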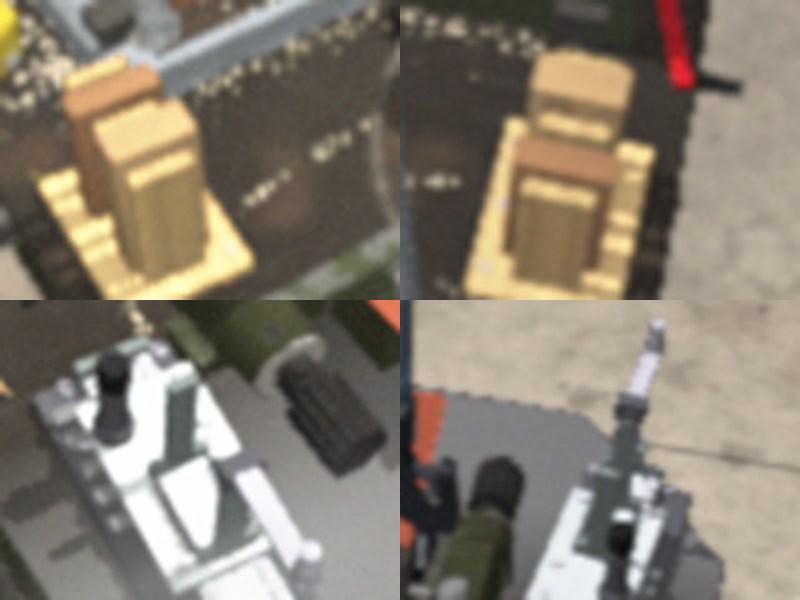

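Board candidates: the pale one at scene (180,205) has its top at 130 mm, so it is the thick board. The brown one at scene (172,188) has its top at 120 mm, so it is the thin board and stays. Knob candidates: the plunger knob is at scene (243,270). The dark drum at (298,283) and the black knobs at (307,217) and (380,180) are not wanted. The bolt handle is at scene (292,318). Next I need rail numbers and a clear spot.

```bash
python3 - <<'E'
from h import *
S=pts('scene').reshape(-1,3);D=pts('side').reshape(-1,3)
A=np.vstack([S,D]);A=A[np.isfinite(A).all(1)]
x0,x1,y0,y1,r=.36,.82,-.05,.40,.01
H=np.full((int(round((x1-x0)/r)),int(round((y1-y0)/r))),-1.)
k=(A[:,0]>x0)&(A[:,0]<x1)&(A[:,1]>y0)&(A[:,1]<y1)&(A[:,2]>-.03)&(A[:,2]<.4);Q=A[k]
i=np.minimum(((Q[:,0]-x0)/r).astype(int),H.shape[0]-1);j=np.minimum(((Q[:,1]-y0)/r).astype(int),H.shape[1]-1)
np.maximum.at(H,(i,j),Q[:,2])
occ=(H>.012)
dt=cv2.distanceTransform((~occ).astype(np.uint8),cv2.DIST_L2,5)*r
for a in range(0,H.shape[0],2): print('%.2f'%(x0+a*r),' '.join('##' if H[a,b]>.012 else ('..' if H[a,b]<-.5 else ' -') for b in range(0,H.shape[1],2)))
b=np.dstack(np.unravel_index(np.argsort(-dt.ravel())[:6],dt.shape))[0];print([(x0+a*r,y0+c*r,dt[a,c]) for a,c in b])
# rail: stuff with y<-0.25, x<.62
for n,P in(('scene',pts('scene')),('side',pts('side'))):
    for lab,lo,hi in(('knobtop',.131,.14),('handletop',.2,.21),('cheek157',.152,.162),('bolt/guide',.176,.19)):
        m=(P[...,0]>.25)&(P[...,0]<.6)&(P[...,1]<-.2)&(P[...,1]>-.65)&(P[...,2]>lo)&(P[...,2]<hi)
        v,u=np.where(m);q=P[m]
        if len(q):print(n,lab,len(q),np.round(np.median(q,0),3),q.min(0).round(3),q.max(0).round(3),'px',np.median(u),np.median(v))
for n,ps in(('scene',((243,269),(292,317),(260,271),(293,309))),('side',((314,97),(305,131)))):
    P=pts(n)
    for u,v in ps:print(n,u,v,P[v,u].round(3))
E
```

```text
0.36  -  -  -  -  -  -  -  -  -  -  -  -  -  -  -  -  -  -  -  -  -  -  -
0.38  -  - ## ##  -  -  -  - ## ## ## ## ## ## ## ##  -  -  -  -  -  - ##
0.40  -  -  - ## ##  -  -  -  - ## ## ## ## ## ## ##  -  -  -  -  - ## ##
0.42  -  -  - ## ## ##  -  - ## ## ## ## ## ## ## ##  -  -  -  -  -  - ##
0.44  -  -  - ## ## ## ..  - ## ## ## ## ## ## ## ##  -  -  -  -  -  -  -
0.46 ##  -  - ## ## ##  -  - ## ## ## ## ## ## ## ##  - ## ## ## ## ## ##
0.48 ## ..  - ## ##  -  -  -  -  -  -  -  -  -  -  -  - ## ## ## ## ## ##
0.50 ##  -  - ## ##  -  -  -  -  -  -  -  -  -  -  -  - ## ## ## ## ## ##
0.52 ## ## ## ## ##  -  -  -  -  -  -  -  -  -  -  -  - ## ## ## ## .. ##
0.54 ## ## ## ## ##  -  -  -  -  -  -  -  -  -  -  -  - ## ## ## ## ## ##
0.56 ## ## ## ## ##  -  -  -  -  -  -  -  -  -  -  -  - ## ## ## ## ## ##
0.58 ## ## ## ## ##  -  - ..  -  -  -  -  -  -  -  -  - ## ## ## ## ## ##
0.60 ## ## ## ## ##  -  - ..  -  -  -  -  -  -  -  -  - ## ## ## ## ## ##
0.62 ## ## ## ## ## ##  -  -  -  -  -  -  -  -  -  -  - ## ## ## ## ## ##
0.64 ## ## ## ## ## ##  -  -  -  -  - ## ## ##  -  -  - ## ## ##
[... 1318 characters left out ...]
 -0.342  0.178] [ 0.453 -0.416  0.176] [ 0.484 -0.313  0.189] px 279.0 302.5
side knobtop 26 [ 0.477 -0.272  0.136] [ 0.456 -0.315  0.132] [ 0.492 -0.201  0.14 ] px 303.0 130.5
side handletop 10 [ 0.463 -0.402  0.202] [ 0.458 -0.412  0.2  ] [ 0.47  -0.396  0.207] px 314.0 96.0
side cheek157 33 [ 0.479 -0.24   0.156] [ 0.458 -0.322  0.152] [ 0.494 -0.226  0.16 ] px 303.0 132.0
side bolt/guide 54 [ 0.467 -0.34   0.179] [ 0.455 -0.403  0.176] [ 0.487 -0.301  0.19 ] px 311.0 111.0
scene 243 269 [ 0.456 -0.187  0.136]
scene 292 317 [ 0.459 -0.407  0.209]
scene 260 271 [ 0.528 -0.17   0.042]
scene 293 309 [ 0.554 -0.313 -0.001]
side 314 97 [ 0.462 -0.399  0.201]
side 305 131 [ 0.473 -0.314  0.097]
```

>>> {"api": "send_rows", "payload": {"commands": [[0.023,-0.0456,-0.006,0,0,0],[0.023,-0.0456,-0.006,0,0,0],[0.023,-0.0456,-0.006,0,0,0],[0.023,-0.0456,-0.006,0,0,0],[0.023,-0.0456,-0.006,0,0,0],[0.023,-0.0456,-0.006,0,0,0],[0.023,-0.0456,-0.006,0,0,0],[0.023,-0.0456,-0.006,0,0,0],[0,0,0,0,0,0],[0,0,0,0,0,0]], "claw": 1}}

```text
clock: 0.93
tool_pos: [0.4297, 0.1112, 0.26]
tool_rot: [0.706, 0.708, -0.0, 0.0]
contact_force: [0.1, -1.3, -0.5]
gripper_width: 1.0
grasp_force: 0.0
```

```bash
cat >> h.py <<'E'
def rect(Q):
    (c,s,a)=cv2.minAreaRect(((Q[:,:2])*1000).astype(np.float32));return np.round(c,1),np.round(s,1),round(a,1)
E
python3 - <<'E'
from h import *
im,_=shot('wrist');st();cv2.imwrite('pics/w1.png',im)
P=pts('wrist');print(np.round(-load('wrist')['R'].T@load('wrist')['t'],3),load('wrist')['R'].round(2).tolist())
for lo,hi in((.112,.1165),(.1165,.119),(.119,.124),(.127,.134)):
    m=(P[...,2]>lo)&(P[...,2]<hi)&(abs(P[...,0]-.43)<.08)&(abs(P[...,1]-.19)<.1)
    m=cv2.morphologyEx(m.astype(np.uint8),cv2.MORPH_OPEN,np.ones((3,3)))
    n,l,s,c=cv2.connectedComponentsWithStats(m)
    for i in range(1,n):
        if s[i,4]>60:print(lo,s[i].tolist(),rect(P[l==i]),np.median(P[l==i],0).round(4))
E
```

```text
t 0.9833 tcp [0.4309 0.1104 0.26  ] R [[-0.001, 1.0, 0.001], [1.0, 0.001, -0.0], [-0.0, 0.001, -1.0]] F [ 0.7 -0.1 -0.7] g 1.0035430043257765 0.0
[0.429 0.179 0.403] [[1.0, 0.0, -0.0], [0.0, -0.96, 0.27], [-0.0, -0.27, -0.96]]
0.119 [220, 53, 73, 28, 1848] (array([430.6, 218.9]), array([22.6, 64.5]), 89.3) [0.4306 0.219  0.1208]
0.127 [222, 111, 67, 36, 2184] (array([430.1, 164.3]), array([29.6, 60.1]), 88.5) [0.43   0.1649 0.1309]
```

View pics/w1.png

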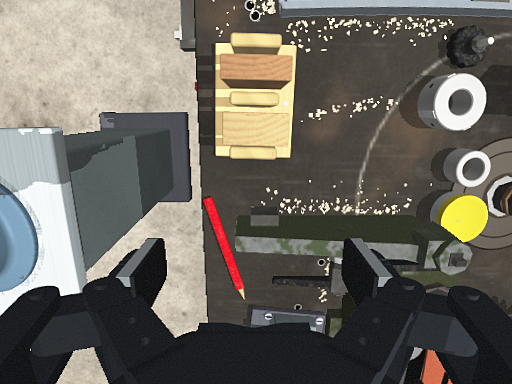

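The close view confirms the choice. The pale thick board's top is at (256,130) px with a measured 60×30 mm footprint at world (0.430, 0.165). The thin brown board is at (256,68). Descending to grip.

>>> {"api": "send_rows", "payload": {"commands": [[0.045,-0.001,0,0,0,0],[0.045,-0.001,0,0,0,0],[0,0,0,0,0,0.25],[0,0,0.052,0,0,0],[0,0,0.052,0,0,0],[0,0,0.052,0,0,0],[0,0,0.052,0,0,0],[0,0,0.052,0,0,0],[0,0,0.048,0,0,0],[0,0,0,0,0,0]], "claw": 1}}

```text
clock: 1.82
tool_pos: [0.4258, 0.161, 0.0695]
tool_rot: [0.715, 0.699, -0.006, -0.002]
contact_force: [-1.1, -0.9, 0.3]
gripper_width: 1.003
grasp_force: 0.0
```

>>> {"api": "send_rows", "payload": {"commands": [[0,0,0,0,0,0],[0,0,0,0,0,0],[0,0,0,0,0,0],[0,0,0,0,0,0],[0,0,0,0,0,0],[0,0,0,0,0,0],[0,0,0,0,0,0],[0,0,0,0,0,0],[0,0,0,0,0,0],[0,0,0,0,0,0]], "claw": -1, "grip_force": 40}}

```text
clock: 2.65
tool_pos: [0.4313, 0.1649, 0.0769]
tool_rot: [0.714, 0.7, 0.001, 0.001]
contact_force: [-1.0, -1.1, 6.6]
gripper_width: 0.705
grasp_force: 35.3
```

>>> {"api": "send_rows", "payload": {"commands": [[0,0,-0.02,0,0,0],[0,0,-0.04,0,0,0],[0,0,-0.05,0,0,0],[0,0,-0.05,0,0,0],[0,0,-0.05,0,0,0],[0,0,-0.035,0,0,0],[0,0,0,0,0,0],[-0.01,0.05,0,0,0,0],[-0.01,0.05,0,0,0,0],[-0.01,0.05,0,0,0,0]]}}

```text
clock: 3.48
tool_pos: [0.5192, 0.1443, 0.221]
tool_rot: [0.714, 0.701, -0.001, -0.0]
contact_force: [0.5, 1.1, -0.0]
gripper_width: 0.701
grasp_force: 34.5
```

>>> {"api": "send_rows", "payload": {"commands": [[0,0.05,0,0,0,0],[0,0,0,0,0,1],[0,0,0,0,0,1],[0,0,0,0,0,1],[0,0,0,0,0,1],[0,0,0,0,0,1],[0,0,0,0,0,1],[0,0,0,0,0,1],[0,0,0,0,0,1],[0,0,0,0,0,1]]}}

```text
clock: 4.32
tool_pos: [0.5482, 0.1437, 0.2202]
tool_rot: [0.916, 0.402, -0.002, -0.0]
contact_force: [-1.1, -0.8, -1.1]
gripper_width: 0.701
grasp_force: 34.6
```

>>> {"api": "send_rows", "payload": {"commands": [[0,0,0,0,0,1],[0,0,0,0,0,1],[0,0,0,0,0,1],[0,0,0,0,0,1],[0,0,0,0,0,1],[0,0,0,0,0,1],[0,0,0,0,0,1],[0,0,0,0,0,1],[0,0,0,0,0,1],[0,0,0,0,0,1]]}}

```text
clock: 5.15
tool_pos: [0.5482, 0.1437, 0.2202]
tool_rot: [1.0, 0.014, -0.002, 0.001]
contact_force: [-0.3, 0.3, -1.5]
gripper_width: 0.702
grasp_force: 34.6
```

```bash
python3 - <<'E'
from h import *
im,_=shot('wrist');a,_=shot('scene');st();print(bot.get_state()['joint_pos'])
a=cv2.resize(a[100:240,130:330],(560,392));cv2.imwrite('pics/w2.png',np.hstack([cv2.resize(im,(240,180)),cv2.resize(a,(560,392))[:180*0+180]]) if 0 else a)
E
```

```text
t 5.25 tcp [0.5483 0.1438 0.2204] R [[1.0, 0.031, -0.003], [0.031, -1.0, -0.001], [-0.003, 0.001, -1.0]] F [-0.4 -0.5 -1. ] g 0.6965915824202367 34.62684452533722
[-0.42057231  0.23874587  0.10500117  1.81467308 -0.02771983  1.0928334
 -1.8452359 ]
```

View pics/w2.png

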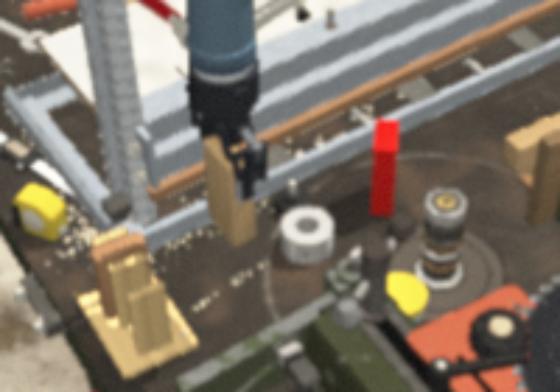

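The board hangs upright in the gripper above the bare spot, at (230,190) in the crop. The thin board is still in the rack at (118,250). Lowering.

>>> {"api": "send_rows", "payload": {"commands": [[0,0,0.04,0,0,0],[0,0,0.05,0,0,0],[0,0,0.05,0,0,0],[0,0,0.05,0,0,0],[0,0,0.03,0,0,0],[0,0,0.02,0,0,0],[0,0,0.007,0,0,0],[0,0,0.004,0,0,0],[0,0,0.002,0,0,0],[0,0,0,0,0,0]]}}

```text
clock: 6.08
tool_pos: [0.5507, 0.1444, 0.0716]
tool_rot: [1.0, 0.016, 0.001, -0.0]
contact_force: [-0.1, -0.0, -1.3]
gripper_width: 0.696
grasp_force: 34.6
```

>>> {"api": "send_rows", "payload": {"commands": [[0,0,0.001,0,0,0],[0,0,0.001,0,0,0],[0,0,0.001,0,0,0],[0,0,0,0,0,0],[0,0,0,0,0,0],[0,0,0,0,0,0],[0,0,0,0,0,0],[0,0,0,0,0,0],[0,0,0,0,0,0],[0,0,0,0,0,0]]}}

```text
clock: 6.92
tool_pos: [0.5495, 0.144, 0.0687]
tool_rot: [1.0, 0.015, -0.0, -0.0]
contact_force: [-0.1, 0.1, -1.8]
gripper_width: 0.701
grasp_force: 34.6
```

Not touching yet. About 2 mm to go.

>>> {"api": "send_rows", "payload": {"commands": [[0,0,0.001,0,0,0],[0,0,0.001,0,0,0],[0,0,0.001,0,0,0],[0,0,0.001,0,0,0],[0,0,0,0,0,0],[0,0,0,0,0,0],[0,0,0,0,0,0],[0,0,0,0,0,0],[0,0,0,0,0,0],[0,0,0,0,0,0]]}}

```text
clock: 7.75
tool_pos: [0.5496, 0.144, 0.067]
tool_rot: [1.0, 0.015, -0.0, -0.0]
contact_force: [-2.4, -1.2, 5.8]
gripper_width: 0.702
grasp_force: 35.2
```

Contact. Releasing slowly, then up.

>>> {"api": "send_rows", "payload": {"commands": [[0,0,0,0,0,0],[0,0,0,0,0,0],[0,0,0,0,0,0],[0,0,0,0,0,0],[0,0,0,0,0,0],[0,0,0,0,0,0],[0,0,0,0,0,0],[0,0,0,0,0,0],[0,0,0,0,0,0],[0,0,0,0,0,0]], "claw": 1}}

```text
clock: 8.58
tool_pos: [0.5496, 0.144, 0.0663]
tool_rot: [1.0, 0.015, 0.0, -0.0]
contact_force: [-0.5, 0.0, 0.1]
gripper_width: 0.998
grasp_force: 0.0
```

>>> {"api": "send_rows", "payload": {"commands": [[0,0,-0.02,0,0,0],[0,0,-0.03,0,0,0],[0,0,-0.05,0,0,0],[0,0,-0.05,0,0,0],[0,0,-0.05,0,0,0],[0,0,-0.05,0,0,0],[0,0,-0.05,0,0,0],[-0.04,0,0,0,0,0],[-0.06,0,0,0,0,0],[0,0,0,0,0,0]]}}

```text
clock: 9.42
tool_pos: [0.4818, 0.1414, 0.245]
tool_rot: [1.0, 0.016, -0.004, 0.001]
contact_force: [-1.4, -1.4, -1.6]
gripper_width: 1.0
grasp_force: 0.0
```

```bash
cat >> h.py <<'E'
def comps(P,zs,c,r,amin=60):
    for lo,hi in zs:
        m=(P[...,2]>lo)&(P[...,2]<hi)&(abs(P[...,0]-c[0])<r)&(abs(P[...,1]-c[1])<r)
        m=cv2.morphologyEx(m.astype(np.uint8),cv2.MORPH_OPEN,np.ones((3,3)))
        n,l,s,_=cv2.connectedComponentsWithStats(m)
        for i in range(1,n):
            if s[i,4]>amin:print(lo,s[i].tolist(),rect(P[l==i]),np.median(P[l==i],0).round(4))
E
python3 - <<'E'
from h import *
shot('wrist');st();comps(pts('wrist'),[(.115,.125)],(.55,.144),.08)
E
```

```text
t 9.4667 tcp [0.4852 0.1417 0.2458] R [[0.999, 0.033, -0.004], [0.033, -0.999, -0.001], [-0.004, 0.0, -1.0]] F [ 0.6 -0.  -0.4] g 1.0017592961895372 0.0
0.115 [218, 93, 70, 36, 2472] (array([547.8, 145.6]), array([30. , 60.4]), 1.8) [0.5481 0.1455 0.1208]
```

>>> {"api": "send_rows", "payload": {"commands": [[0,0,0,0,0,-1],[0,0,0,0,0,-1],[0,0,0,0,0,-1],[0,0,0,0,0,-1],[0,0,0,0,0,-1],[0,0,0,0,0,-1],[0,0,0,0,0,-1],[0,0,0,0,0,-1],[0,0,0,0,0,-1],[0,0,0,0,0,-1]]}}

```text
clock: 10.3
tool_pos: [0.4907, 0.1422, 0.2472]
tool_rot: [0.914, 0.405, 0.001, 0.0]
contact_force: [1.0, 0.3, 0.3]
gripper_width: 1.0
grasp_force: 0.0
```

>>> {"api": "send_rows", "payload": {"commands": [[0,0,0,0,0,-1],[0,0,0,0,0,-1],[0,0,0,0,0,-1],[0,0,0,0,0,-1],[0,0,0,0,0,-1],[0,0,0,0,0,-1],[0,0,0,0,0,-1],[0,0,0,0,0,-1],[0,0,0,0,0,-1],[0,0,0,0,0,-0.6]]}}

```text
clock: 11.13
tool_pos: [0.4907, 0.1422, 0.2472]
tool_rot: [0.696, 0.718, 0.001, 0.0]
contact_force: [0.2, -0.4, -0.3]
gripper_width: 1.002
grasp_force: 0.0
```

>>> {"api": "send_rows", "payload": {"commands": [[0,0.04,0,0,0,0],[0.003,0.04,0,0,0,0],[0,0.027,0,0,0,0],[0,0,0,0,0,0],[0,0,0,0,0,0],[0,0,0,0,0,0],[0,0,0,0,0,0],[0,0,0,0,0,0],[0,0,0,0,0,0],[0,0,0,0,0,0]]}}

```text
clock: 11.97
tool_pos: [0.5533, 0.1458, 0.2464]
tool_rot: [0.697, 0.717, 0.0, -0.0]
contact_force: [0.6, -0.3, -0.4]
gripper_width: 1.0
grasp_force: 0.0
```

```bash
python3 -c "
from h import *
st()"
```

```text
t 11.9667 tcp [0.5533 0.1458 0.2464] R [[-0.028, 1.0, 0.0], [1.0, 0.028, 0.0], [0.0, 0.0, -1.0]] F [ 0.6 -0.3 -0.4] g 1.000356489090116 0.0
```

>>> {"api": "send_rows", "payload": {"commands": [[0,-0.009,0,0,0,0],[0,0,0.04,0,0,0],[0,0,0.05,0,0,0],[0,0,0.05,0,0,0],[0,0,0.05,0,0,0],[0,0,0.05,0,0,0],[0,0,0.03,0,0,0],[0,0,0.012,0,0,0],[0,0,0,0,0,0],[0,0,0,0,0,0]]}}

```text
clock: 12.8
tool_pos: [0.5486, 0.1458, 0.0777]
tool_rot: [0.697, 0.717, 0.0, 0.0]
contact_force: [1.0, -0.8, -0.3]
gripper_width: 1.002
grasp_force: 0.0
```

>>> {"api": "send_rows", "payload": {"commands": [[0,0,0,0,0,0],[0,0,0,0,0,0],[0,0,0,0,0,0],[0,0,0,0,0,0],[0,0,0,0,0,0],[0,0,0,0,0,0],[0,0,0,0,0,0],[0,0,0,0,0,0],[0,0,0,0,0,0],[0,0,0,0,0,0]], "claw": -1}}

```text
clock: 13.63
tool_pos: [0.549, 0.1459, 0.078]
tool_rot: [0.697, 0.717, 0.001, 0.0]
contact_force: [-1.0, -0.7, 5.0]
gripper_width: 0.342
grasp_force: 40.6
```

>>> {"api": "send_rows", "payload": {"commands": [[0,0,-0.03,0,0,0],[0,0,-0.05,0,0,0],[0,0,-0.055,0,0,0],[0,0,-0.055,0,0,0],[0,0,-0.055,0,0,0],[0,0,-0.055,0,0,0],[0,0,-0.055,0,0,0],[-0.02,-0.04,-0.03,0,0,0],[-0.045,-0.045,0,0,0,0],[-0.055,-0.045,0,0,0,0]]}}

```text
clock: 14.47
tool_pos: [0.4726, 0.0741, 0.309]
tool_rot: [0.695, 0.719, 0.001, 0.0]
contact_force: [-0.2, 0.4, -2.5]
gripper_width: 0.345
grasp_force: 40.4
```

>>> {"api": "send_rows", "payload": {"commands": [[-0.058,0,0,0,0,0.25],[-0.058,0,0,0,0,0.25],[-0.058,0,0,0,0,0.25],[-0.058,0,0,0,0,0.25],[-0.058,0,0,0,0,0.25],[-0.058,0,0,0,0,0.25],[-0.058,0,0,0,0,0.25],[-0.058,0,0,0,0,0],[-0.058,0,0,0,0,0],[-0.058,0,0,0,0,0]]}}

```text
clock: 15.3
tool_pos: [0.4522, -0.2761, 0.3069]
tool_rot: [0.746, 0.666, -0.0, -0.001]
contact_force: [-0.0, 0.9, -1.7]
gripper_width: 0.347
grasp_force: 40.6
```

>>> {"api": "send_rows", "payload": {"commands": [[-0.05,0,0,0,0,0],[-0.035,0,0,0,0,0],[-0.02,0,0,0,0,0],[0,0,0,0,0,0],[0,0,0,0,0,0],[0,0,0,0,0,0],[0,0,0,0,0,0],[0,0,0,0,0,0],[0,0,0,0,0,0],[0,0,0,0,0,0]]}}

```text
clock: 16.13
tool_pos: [0.4468, -0.3367, 0.3082]
tool_rot: [0.745, 0.667, 0.0, 0.0]
contact_force: [0.2, -0.0, -2.2]
gripper_width: 0.343
grasp_force: 40.6
```

```bash
python3 - <<'E'
from h import *
im,_=shot('wrist');st();cv2.imwrite('pics/w3.png',im)
comps(pts('wrist'),[(.04,.046),(.131,.139),(.150,.155),(.155,.160),(.166,.174),(.175,.181),(.181,.186),(.2,.21)],(.474,-.29),.14)
E
```

```text
t 16.1833 tcp [ 0.4467 -0.3369  0.3082] R [[0.111, 0.994, 0.0], [0.994, -0.111, 0.0], [0.0, 0.0, -1.0]] F [-0.5  0.1 -1.6] g 0.34287754317036223 40.565122961997986
0.04 [234, 23, 76, 131, 6882] (array([ 478.8, -244.3]), array([165.,  97.]), 83.8) [ 0.4834 -0.2456  0.0437]
0.131 [234, 16, 25, 27, 560] (array([ 454.6, -189. ]), array([24.6, 23.8]), 84.1) [ 0.4545 -0.1901  0.1364]
0.155 [265, 70, 26, 11, 266] (array([ 479.4, -238. ]), array([ 9.2, 23.5]), 83.3) [ 0.4795 -0.2379  0.1578]
0.175 [262, 156, 33, 21, 469] (array([ 470.6, -320.5]), array([19.8, 29.9]), 83.8) [ 0.4731 -0.317   0.179 ]
```

View pics/w3.png

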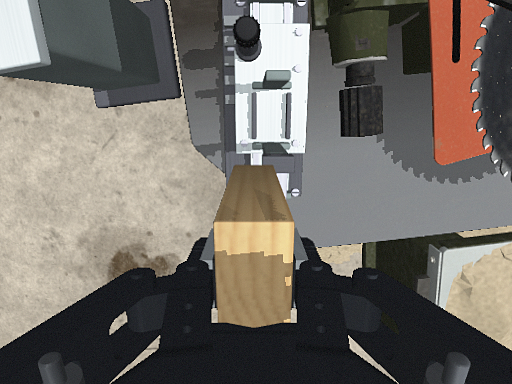

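The picture shows the knob at (246,32), the +y cheek at (278,76), the seat at (272,115) and the bolt guide near (278,166). The board hangs in the gripper at (255,245). Knob and cheek both give the seat at (0.475, −0.277) with a yaw of −6.2°.

>>> {"api": "send_rows", "payload": {"commands": [[0.035,0.012,0,0,0,0],[0.035,0.012,0,0,0,0],[0.035,0.012,0,0,0,0],[0,0,0,0,0,0],[0,0,0.03,0,0,0],[0,0,0.03,0,0,0],[0,0,0.03,0,0,0],[0,0,0.01,0,0,0],[0,0,0,0,0,0],[0,0,0,0,0,0]]}}

```text
clock: 17.02
tool_pos: [0.475, -0.2775, 0.2484]
tool_rot: [0.746, 0.666, -0.0, 0.0]
contact_force: [-0.1, 0.7, -1.7]
gripper_width: 0.343
grasp_force: 40.5
```

```bash
python3 - <<'E'
from h import *
shot('wrist');st();R=Ro.from_quat(bot.get_state()['tool_rot']).as_matrix()
d=np.array([.4751,-.2767,.121])-bot.get_state()['tool_pos'];print('units',(R.T@d/.6).round(4))
comps(pts('wrist'),[(.155,.160)],(.479,-.238),.05,30)
comps(pts('wrist'),[(.131,.139)],(.455,-.189),.05,30)
E
```

```text
t 17.0667 tcp [ 0.4756 -0.2778  0.2491] R [[0.112, 0.994, 0.002], [0.994, -0.112, -0.001], [-0.001, 0.002, -1.0]] F [ 1.6 -0.2 -1.9] g 0.3489715910211464 40.479639172554016
units [ 0.0019 -0.0013  0.2136]
0.155 [240, 142, 31, 12, 361] (array([ 479.8, -237.3]), array([ 8.9, 23.9]), 83.3) [ 0.4798 -0.2372  0.1576]
0.131 [205, 74, 30, 33, 755] (array([ 455.3, -189.3]), array([25.6, 24.4]), 81.9) [ 0.4555 -0.1893  0.1364]
```

>>> {"api": "send_rows", "payload": {"commands": [[0.002,0,0,0,0,0],[0,0,0.02,0,0,0],[0,0,0.02,0,0,0],[0,0,0.02,0,0,0],[0,0,0.02,0,0,0],[0,0,0.02,0,0,0],[0,0,0.02,0,0,0],[0,0,0.02,0,0,0],[0,0,0,0,0,0],[0,0,0,0,0,0]]}}

```text
clock: 17.9
tool_pos: [0.4743, -0.2757, 0.1628]
tool_rot: [0.746, 0.666, -0.001, -0.001]
contact_force: [0.0, -0.5, -1.8]
gripper_width: 0.352
grasp_force: 40.5
```

>>> {"api": "send_rows", "payload": {"commands": [[0,0,0.01,0,0,0],[0,0,0.01,0,0,0],[0,0,0.01,0,0,0],[0,0,0.01,0,0,0],[0,0,0.01,0,0,0],[0,0,0.008,0,0,0],[0,0,0.004,0,0,0],[0,0,0.003,0,0,0],[0,0,0,0,0,0],[0,0,0,0,0,0]]}}

```text
clock: 18.73
tool_pos: [0.4752, -0.2761, 0.1251]
tool_rot: [0.746, 0.666, 0.0, 0.0]
contact_force: [0.1, -0.2, -1.5]
gripper_width: 0.342
grasp_force: 40.5
```

>>> {"api": "send_rows", "payload": {"commands": [[0,0,0.002,0,0,0],[0,0,0.001,0,0,0],[0,0,0.001,0,0,0],[0,0,0.001,0,0,0],[0,0,0.001,0,0,0],[0,0,0,0,0,0],[0,0,0,0,0,0],[0,0,0,0,0,0],[0,0,0,0,0,0],[0,0,0,0,0,0]]}}

```text
clock: 19.57
tool_pos: [0.4751, -0.2761, 0.1215]
tool_rot: [0.746, 0.666, 0.0, 0.0]
contact_force: [0.1, 0.0, -1.4]
gripper_width: 0.34
grasp_force: 40.5
```

>>> {"api": "send_rows", "payload": {"commands": [[0,0,0.001,0,0,0],[0,0,0.001,0,0,0],[0,0,0.001,0,0,0],[0,0,0,0,0,0],[0,0,0,0,0,0],[0,0,0,0,0,0],[0,0,0,0,0,0],[0,0,0,0,0,0],[0,0,0,0,0,0],[0,0,0,0,0,0]]}}

```text
clock: 20.4
tool_pos: [0.4753, -0.2761, 0.121]
tool_rot: [0.746, 0.666, 0.0, -0.0]
contact_force: [-2.4, 1.2, 6.7]
gripper_width: 0.348
grasp_force: 41.6
```

>>> {"api": "send_rows", "payload": {"commands": [[0,0,0,0,0,0],[0,0,0,0,0,0],[0,0,0,0,0,0],[0,0,0,0,0,0],[0,0,0,0,0,0],[0,0,0,0,0,0],[0,0,0,0,0,0],[0,0,0,0,0,0],[0,0,0,0,0,0],[0,0,0,0,0,0]], "claw": 0.9}}

```text
clock: 21.23
tool_pos: [0.4751, -0.276, 0.1197]
tool_rot: [0.746, 0.666, -0.0, -0.0]
contact_force: [0.6, 0.1, 0.4]
gripper_width: 0.948
grasp_force: 0.0
```

>>> {"api": "send_rows", "payload": {"commands": [[0,0,-0.02,0,0,0],[0,0,-0.03,0,0,0],[0,0,-0.05,0,0,0],[0,0,-0.05,0,0,0],[0,0,-0.05,0,0,0],[0,0,-0.05,0,0,0],[-0.05,0,0,0,0,0],[-0.05,0,0,0,0,0],[-0.05,0,0,0,0,0],[-0.03,0,0,0,0,0]]}}

```text
clock: 22.07
tool_pos: [0.4617, -0.3872, 0.2715]
tool_rot: [0.747, 0.665, -0.001, 0.002]
contact_force: [-0.4, -0.1, 0.2]
gripper_width: 0.95
grasp_force: 0.0
```

>>> {"api": "send_rows", "payload": {"commands": [[0,0,0,0,0,0],[0,0,0,0,0,0],[0,0,0,0,0,0],[0,0,0,0,0,0],[0,0,0,0,0,0],[0,0,0,0,0,0],[0,0,0,0,0,0],[0,0,0,0,0,0],[0,0,0,0,0,0],[0,0,0,0,0,0]], "claw": -0.2}}

```text
clock: 22.9
tool_pos: [0.463, -0.3833, 0.2697]
tool_rot: [0.746, 0.666, 0.0, -0.0]
contact_force: [-0.5, 0.3, 1.0]
gripper_width: 0.396
grasp_force: 0.0
```

```bash
python3 - <<'E'
from h import *
im,_=shot('wrist');st();cv2.imwrite('pics/w4.png',im)
comps(pts('wrist'),[(.131,.139),(.155,.1605),(.1605,.168),(.176,.181),(.182,.19),(.198,.21)],(.474,-.3),.16,40)
E
```

```text
t 22.95 tcp [ 0.463  -0.3833  0.2697] R [[0.112, 0.994, -0.0], [0.994, -0.112, -0.0], [-0.0, -0.0, -1.0]] F [ 0.4  0.1 -0.3] g 0.401005525543067 0.0
0.155 [240, 4, 31, 13, 393] (array([ 479.4, -238.5]), array([ 9.6, 23.5]), 83.1) [ 0.4795 -0.2386  0.1576]
0.1605 [234, 20, 40, 80, 3046] (array([ 474.1, -276.3]), array([59.3, 30.6]), 83.8) [ 0.4742 -0.2756  0.1637]
0.176 [236, 106, 40, 22, 815] (array([ 470.7, -319.5]), array([15.9, 30. ]), 83.5) [ 0.4706 -0.3189  0.1794]
0.176 [244, 210, 23, 15, 153] (array([ 461.9, -400.7]), array([12.1, 18.8]), 79.2) [ 0.4621 -0.399   0.1787]
0.198 [247, 223, 18, 19, 274] (array([ 461.4, -403.8]), array([13.3, 12.7]), 11.6) [ 0.4614 -0.4032  0.2054]
```

View pics/w4.png

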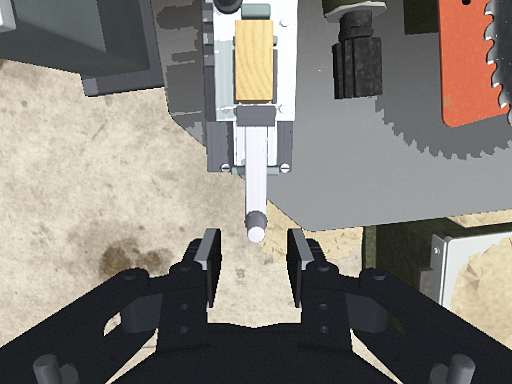

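The board is seated, with its top at z=0.164 and (254,60) px. The bolt handle pin is at (256,230) px, giving world (0.4614, −0.4035) and about 34 mm of travel. I'll pinch the pin.

>>> {"api": "send_rows", "payload": {"commands": [[-0.017,0.001,0,0,0,0],[-0.017,0,0,0,0,0],[0,0,0,0,0,0],[0,0,0.03,0,0,0],[0,0,0.03,0,0,0],[0,0,0.03,0,0,0],[0,0,0.03,0,0,0],[0,0,0.015,0,0,0],[0,0,0.009,0,0,0],[0,0,0,0,0,0]]}}

```text
clock: 23.78
tool_pos: [0.4605, -0.4035, 0.182]
tool_rot: [0.746, 0.666, -0.0, -0.001]
contact_force: [1.2, -0.5, -0.6]
gripper_width: 0.398
grasp_force: 0.0
```

>>> {"api": "send_rows", "payload": {"commands": [[0,0,0,0,0,0],[0,0,0,0,0,0],[0,0,0,0,0,0],[0,0,0,0,0,0],[0,0,0,0,0,0],[0,0,0,0,0,0],[0,0,0,0,0,0],[0,0,0,0,0,0],[0,0,0,0,0,0],[0,0,0,0,0,0]], "claw": -1, "grip_force": 25}}

```text
clock: 24.62
tool_pos: [0.4623, -0.4044, 0.1844]
tool_rot: [0.746, 0.666, 0.0, 0.001]
contact_force: [2.3, -0.8, 4.5]
gripper_width: 0.148
grasp_force: 26.2
```

>>> {"api": "send_rows", "payload": {"commands": [[0.008,0,0,0,0,0],[0.008,0,0,0,0,0],[0.008,0,0,0,0,0],[0.008,0,0,0,0,0],[0.008,0,0,0,0,0],[0.006,0,0,0,0,0],[0.004,0,0,0,0,0],[0.002,0,0,0,0,0],[0,0,0,0,0,0],[0,0,0,0,0,0]]}}

```text
clock: 25.45
tool_pos: [0.4658, -0.3722, 0.1843]
tool_rot: [0.745, 0.667, 0.001, 0.001]
contact_force: [1.7, -0.2, 6.7]
gripper_width: 0.148
grasp_force: 26.4
```

>>> {"api": "send_rows", "payload": {"commands": [[0.002,0,0,0,0,0],[0.002,0,0,0,0,0],[0.002,0,0,0,0,0],[0,0,0,0,0,0],[0,0,0,0,0,0],[0,0,0,0,0,0],[0,0,0,0,0,0],[0,0,0,0,0,0],[0,0,0,0,0,0],[0,0,0,0,0,0]]}}

```text
clock: 26.28
tool_pos: [0.4661, -0.3692, 0.1844]
tool_rot: [0.745, 0.667, 0.0, 0.001]
contact_force: [1.7, -2.0, 6.1]
gripper_width: 0.15
grasp_force: 26.3
```

>>> {"api": "send_rows", "payload": {"commands": [[0.002,0,0,0,0,0],[0.002,0,0,0,0,0],[0,0,0,0,0,0],[0,0,0,0,0,0],[0,0,0,0,0,0],[0,0,0,0,0,0],[0,0,0,0,0,0],[0,0,0,0,0,0],[0,0,0,0,0,0],[0,0,0,0,0,0]]}}

```text
clock: 27.12
tool_pos: [0.4663, -0.3676, 0.1844]
tool_rot: [0.746, 0.666, 0.0, 0.002]
contact_force: [2.0, -2.9, 5.9]
gripper_width: 0.15
grasp_force: 26.3
```

>>> {"api": "send_rows", "payload": {"commands": [[0.002,0,0,0,0,0],[0.002,0,0,0,0,0],[0,0,0,0,0,0],[0,0,0,0,0,0],[0,0,0,0,0,0],[0,0,0,0,0,0],[0,0,0,0,0,0],[0,0,0,0,0,0],[0,0,0,0,0,0],[0,0,0,0,0,0]]}}

```text
clock: 27.95
tool_pos: [0.4664, -0.3672, 0.1845]
tool_rot: [0.746, 0.666, -0.001, 0.003]
contact_force: [2.5, -5.8, 3.5]
gripper_width: 0.149
grasp_force: 26.1
```

>>> {"api": "send_rows", "payload": {"commands": [[0,0,0,0,0,0],[0,0,0,0,0,0],[0,0,0,0,0,0],[0,0,0,0,0,0],[0,0,-0.02,0,0,0],[0,0,-0.05,0,0,0],[0,0,-0.05,0,0,0],[0.03,-0.01,-0.02,0,0,0],[0.05,-0.01,0,0,0,0],[0.05,-0.01,0,0,0,0]], "claw": 0.1}}

```text
clock: 28.78
tool_pos: [0.4566, -0.2857, 0.2697]
tool_rot: [0.747, 0.665, 0.001, 0.002]
contact_force: [0.9, 1.7, -0.4]
gripper_width: 0.55
grasp_force: 0.0
```

>>> {"api": "send_rows", "payload": {"commands": [[0,-0.01,0,0,0,0],[0,0,0,0,0,0],[0,0,0,0,0,0],[0,0,0,0,0,0],[0,0,0,0,0,0],[0,0,0,0,0,0],[0,0,0,0,0,0],[0,0,0,0,0,0],[0,0,0,0,0,0],[0,0,0,0,0,0]]}}

```text
clock: 29.62
tool_pos: [0.4506, -0.2842, 0.2672]
tool_rot: [0.746, 0.666, -0.0, -0.0]
contact_force: [-0.5, -0.4, -0.5]
gripper_width: 0.549
grasp_force: 0.0
```

```bash
python3 - <<'E'
from h import *
im,_=shot('wrist');st()
comps(pts('wrist'),[(.131,.139),(.155,.1605),(.1605,.168),(.171,.181),(.198,.21)],(.474,-.3),.16,40)
for n in('scene','side'):
    shot(n);P=pts(n)
    comps(P,[(.131,.139)],(.455,-.189),.03,5);comps(P,[(.2,.21)],(.466,-.37),.03,5)
im=load('side')['im'];cv2.imwrite('pics/s5.png',np.hstack([cv2.resize(im[80:190,250:350],(400,440)),cv2.resize(load('scene')['im'][240:350,215:315],(400,440))]))
E
```

```text
t 29.6667 tcp [ 0.4506 -0.2842  0.2672] R [[0.112, 0.994, -0.0], [0.994, -0.112, 0.0], [0.0, -0.0, -1.0]] F [-0.   0.1  0.3] g 0.5487879776791736 0.0
0.131 [429, 10, 14, 20, 104] (array([ 622. , -155.4]), array([ 5.2, 18.6]), 24.1) [ 0.6208 -0.1559  0.1352]
0.131 [233, 64, 29, 30, 695] (array([ 454.6, -187.7]), array([24.4, 24.9]), 83.9) [ 0.4549 -0.1877  0.1364]
0.155 [448, 0, 19, 20, 269] (array([ 627.3, -152.9]), array([14.6, 13.1]), 87.9) [ 0.6277 -0.1523  0.1567]
0.155 [269, 127, 28, 12, 331] (array([ 479.6, -236.3]), array([ 9.3, 23. ]), 83.9) [ 0.4796 -0.2362  0.1577]
0.1605 [264, 144, 36, 68, 1899] (array([ 474.7, -274. ]), array([58.6, 29.7]), 84.1) [ 0.4741 -0.267   0.1637]
0.1605 [294, 198, 4, 12, 46] (array([ 485.2, -297.7]), array([10.7,  2.9]), 85.1) [ 0.4852 -0.2982  0.1638]
0.171 [265, 193, 37, 95, 2176] (array([ 469.7, -327. ]), array([86.1, 30.2]), 82.6) [ 0.4703 -0.3185  0.1761]
0.198 [276, 293, 17, 18, 257] (array([ 465.7, -367.5]), array([12.9, 13.3]), 46.2) [ 0.4656 -0.3656  0.2052]
0.131 [240, 268, 3, 3, 9] (array([ 451.3, -184.2]), array([9.3, 5.6]), 58.1) [ 0.4514 -0.1841  0.1359]
0.131 [241, 272, 4, 3, 12] (array([ 448.6, -196.5]), array([7.5, 8.4]), 58.0) [ 0.4489 -0.1968  0.1345]
0.2 [283, 303, 5, 6, 26] (array([ 463.7, -370.4]), array([12.6, 11.5]), 7.7) [ 0.4643 -0.3708  0.2039]
0.131 [305, 146, 3, 3, 9] (array([ 453.5, -186.9]), array([ 7.3, 16.9]), 8.3) [ 0.4539 -0.1894  0.1333]
```

View pics/s5.png

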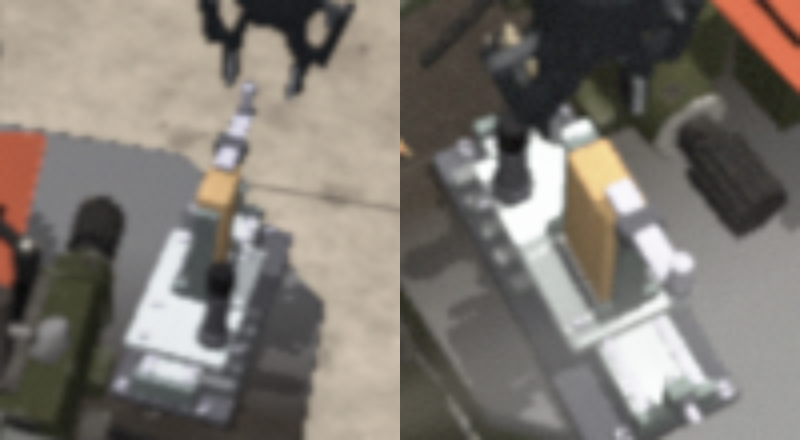

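The bolt nose lies over the board at (620,190) in the right crop, and the handle sits about 92 mm from the seat, so it is home. Next is the index knob at world (0.4549, −0.1877).

>>> {"api": "send_rows", "payload": {"commands": [[0.05,-0.004,0,0,0,0],[0.05,-0.004,0,0,0,0],[0.045,-0.003,0,0,0,0],[0.0155,0,0,0,0,0],[0,0,0.05,0,0,0],[0,0,0.05,0,0,0],[0,0,0.04,0,0,0],[0,0,0.03,0,0,0],[0,0,0.02,0,0,0],[0,0,0,0,0,0]]}}

```text
clock: 30.6
tool_pos: [0.4523, -0.1874, 0.1504]
tool_rot: [0.746, 0.666, -0.002, -0.002]
contact_force: [-1.4, 0.5, 0.1]
gripper_width: 0.549
grasp_force: 0.0
```

>>> {"api": "send_rows", "payload": {"commands": [[0,0,0.02,0,0,0],[0,0,0.02,0,0,0],[0,0,0.016,0,0,0],[0,0,0.01,0,0,0],[0,0,0.006,0,0,0],[0,0,0,0,0,0],[0,0,0,0,0,0],[0,0,0,0,0,0],[0,0,0,0,0,0],[0,0,0,0,0,0]]}}

```text
clock: 31.43
tool_pos: [0.4553, -0.1878, 0.1106]
tool_rot: [0.746, 0.666, 0.0, 0.0]
contact_force: [-0.1, -0.6, -0.7]
gripper_width: 0.553
grasp_force: 0.0
```

>>> {"api": "send_rows", "payload": {"commands": [[0,0,0,0,0,0],[0,0,0,0,0,0],[0,0,0,0,0,0],[0,0,0,0,0,0],[0,0,0,0,0,0],[0,0,0,0,0,0],[0,0,0,0,0,0],[0,0,0,0,0,0],[0,0,0,0,0,0],[0,0,0,0,0,0]], "claw": -1, "grip_force": 50}}

```text
clock: 32.27
tool_pos: [0.4559, -0.1879, 0.1107]
tool_rot: [0.745, 0.667, 0.001, 0.001]
contact_force: [2.7, 0.1, 4.3]
gripper_width: 0.279
grasp_force: 49.5
```

>>> {"api": "send_rows", "payload": {"commands": [[0,0,-0.005,0,0,0],[0,0,-0.005,0,0,0],[0,0,-0.005,0,0,0],[0,0,-0.005,0,0,0],[0,0,-0.003,0,0,0],[0,0,-0.002,0,0,0],[0,0,0,0,0,0],[0,0,0,0,0,0],[0,0,0,0,0,0],[0,0,0,0,0,0]]}}

```text
clock: 33.1
tool_pos: [0.4559, -0.1879, 0.1239]
tool_rot: [0.745, 0.667, 0.0, 0.001]
contact_force: [7.5, -1.5, -7.7]
gripper_width: 0.285
grasp_force: 49.4
```

>>> {"api": "send_rows", "payload": {"commands": [[0,0,-0.001,0,0,0],[-0.006,0,0,0,0,0],[-0.006,0,0,0,0,0],[-0.006,0,0,0,0,0],[-0.006,0,0,0,0,0],[-0.006,0,0,0,0,0],[-0.006,0,0,0,0,0],[-0.005,0,0,0,0,0],[-0.002,0,0,0,0,0],[0,0,0,0,0,0]]}}

```text
clock: 33.93
tool_pos: [0.4531, -0.2122, 0.1242]
tool_rot: [0.745, 0.667, 0.001, 0.001]
contact_force: [7.8, 0.1, -8.2]
gripper_width: 0.282
grasp_force: 49.4
```

>>> {"api": "send_rows", "payload": {"commands": [[0,0,0,0,0,0],[0,0,0,0,0,0],[0,0,0,0,0,0],[0,0,0,0,0,0],[0,0,0,0,0,0],[0,0,0,0,0,0],[0,0,0,0,0,0],[0,0,0,0,0,0],[0,0,0,0,0,0],[0,0,0,0,0,0]]}}

```text
clock: 34.77
tool_pos: [0.4532, -0.2122, 0.1243]
tool_rot: [0.745, 0.667, 0.001, 0.001]
contact_force: [7.6, -0.3, -7.8]
gripper_width: 0.278
grasp_force: 49.4
```

>>> {"api": "send_rows", "payload": {"commands": [[-0.0015,0,0,0,0,0],[-0.0015,0,0,0,0,0],[0,0,0,0,0,0],[0,0,0,0,0,0],[0,0,0,0,0,0],[0,0,0,0,0,0],[0,0,0,0,0,0],[0,0,0,0,0,0],[0,0,0,0,0,0],[0,0,0,0,0,0]]}}

```text
clock: 35.6
tool_pos: [0.453, -0.2134, 0.1242]
tool_rot: [0.745, 0.667, 0.001, 0.0]
contact_force: [7.5, 1.0, -8.0]
gripper_width: 0.283
grasp_force: 49.4
```

>>> {"api": "send_rows", "payload": {"commands": [[0,0,0.005,0,0,0],[0,0,0.005,0,0,0],[0,0,0.005,0,0,0],[0,0,0.005,0,0,0],[0,0,0.003,0,0,0],[0,0,0,0,0,0],[0,0,0,0,0,0],[0,0,0,0,0,0],[0,0,0,0,0,0],[0,0,0,0,0,0]]}}

```text
clock: 36.43
tool_pos: [0.453, -0.2136, 0.111]
tool_rot: [0.745, 0.667, 0.001, 0.0]
contact_force: [7.0, 0.5, -5.6]
gripper_width: 0.283
grasp_force: 49.8
```

Down at z=0.111 with the spring still pulling, so the pin is in its notch. Releasing and checking.

>>> {"api": "send_rows", "payload": {"commands": [[0,0,0,0,0,0],[0,0,0,0,0,0],[0,0,0,0,0,0],[0,0,0,0,0,0],[0,0,0,0,0,0],[0,0,0,0,0,0],[0,0,0,0,0,0],[0,0,0,0,0,0],[0,0,0,0,0,0],[0,0,0,0,0,0]], "claw": 0.1}}

```text
clock: 37.27
tool_pos: [0.4518, -0.2152, 0.1119]
tool_rot: [0.746, 0.666, 0.0, 0.0]
contact_force: [-0.4, 1.2, 0.4]
gripper_width: 0.554
grasp_force: 0.0
```

>>> {"api": "send_rows", "payload": {"commands": [[0,0,-0.02,0,0,0],[0,0,-0.04,0,0,0],[0,0,-0.05,0,0,0],[0,0,-0.05,0,0,0],[0,0,-0.05,0,0,0],[0,0,-0.05,0,0,0],[-0.05,0,-0.02,0,0,0],[-0.05,0,0,0,0,0],[-0.03,0,0,0,0,0],[0,0,0,0,0,0]]}}

```text
clock: 38.1
tool_pos: [0.4413, -0.2981, 0.2809]
tool_rot: [0.748, 0.664, -0.001, 0.002]
contact_force: [-0.7, -0.1, 0.3]
gripper_width: 0.553
grasp_force: 0.0
```

```bash
python3 - <<'E'
from h import *
im,_=shot('wrist');st()
comps(pts('wrist'),[(.131,.142),(.142,.155),(.155,.1605),(.1605,.168),(.198,.21)],(.472,-.3),.12,40)
E
```

```text
t 38.15 tcp [ 0.4419 -0.2952  0.2802] R [[0.117, 0.993, 0.0], [0.993, -0.117, -0.001], [-0.001, 0.0, -1.0]] F [ 0.4  0.7 -0.2] g 0.5475844538482608 0.0
0.131 [242, 78, 27, 28, 635] (array([ 452., -213.]), array([24.4, 24.6]), 83.2) [ 0.4521 -0.2128  0.1364]
0.155 [276, 138, 27, 11, 285] (array([ 476.9, -261.8]), array([ 9.2, 23.5]), 84.1) [ 0.4771 -0.2616  0.1576]
0.1605 [271, 154, 35, 64, 1707] (array([ 471.6, -299.9]), array([59.6, 30. ]), 83.5) [ 0.4716 -0.2933  0.1636]
0.198 [284, 294, 17, 17, 224] (array([ 463. , -393.3]), array([13.7, 13.5]), 36.4) [ 0.4629 -0.3913  0.2053]
```

```bash
python3 -c "
from workcell import bot
print(bot.job_done())"
```

```text
the job is handed in; nothing more can be done
None
```

I handed the job in at about 38 s, with no verdict returned: the thick board is seated upright between the cheeks, the bolt is home over it, the carriage is one notch nearer the setting screw (about 24 mm measured) with the knob fully down, and the thin board was not touched.

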